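# Press down the lid joint of a gift case with a spring stylus

### The job

Take the orange-handled stylus off its fork and draw its sprung ball tip along the whole joint channel in the top of the gift case, in one slow pass (about 2 to 3 cm per second) from the orange-marked end to the white-marked end, pressed lightly and evenly all the way with about half a kilo (5 N), never hard. The case sits unevenly in its nest, higher or lower and leaning, so feel for the joint and follow it by force. Then hang the stylus upright in its fork again, and leave the bottles and other goods where they stand.

Things in the scene. Friction and masses are not known exactly. Their poses are not given: they have to be found in the camera images.
- stylus: Upright stylus, hung in the fork. Origin: centre of the underside of its aluminium collar (disc 42 mm across, 6 mm thick) that rests on the fork; z up. Above it a 20 x 20 mm orange handle, sides along x and y, from 6 to 62 mm over the origin: grip it there from above. Below it a steel shaft 17 mm thick, 50 mm long, then the sprung tip. About 0.2 kg, varies.
- stylus_tip (a point): Lowest point of the stylus's polished ball tip (8 mm across, on an 8 mm rod), 75 mm below the stylus's origin when not pressed. It slides up into the shaft against a spring: about 1 N to start, then 1.2 N per mm, travel 16 mm.
- stand: Grey stand fixed to the table, with a blue fork; origin underneath, below the fork seat; x points from the fork's open mouth to the post. Base 120 x 100 x 12 mm; post 60 mm wide, 20 mm thick, centred 48 mm behind the seat, ending at the fork's top (105 mm). Nothing stands higher than the fork.
- fork_seat (a point): Middle of the fork's slot, at its top face (105 mm up): where the stylus's origin belongs when hung. Stand's axes. Two prongs along x, 16 mm wide, 10 mm thick, leave a slot 25 mm wide, open above, below and at the front, where the prongs end 34 mm before the seat: the stylus lifts straight out.
- nest: Grey tray 112 x 204 mm, 30 mm high, fixed, holding the gift case (90 x 180 mm, dark two-part lid). Origin under its centre, y along it to the white-marked end, z up. A channel 11 mm wide, 6 mm deep, with a flat brass-coloured floor runs along the lid in three straight legs, start - bend1 - bend2 - end, and on to the case's ends. The case does not give when pressed.
- seam_start (a point): Start of the run: mid channel between the orange marks, at the floor's nominal height (56 mm). Nest frame x -12, y -75 mm. The seam points are true seen from above, but the real floor, at mid length, is up to 5 mm higher or lower, and it leans, rising or falling evenly by up to 12 mm from start to end. This is shown nowhere: find it by touch.
- seam_bend1 (a point): First bend of the channel, nominal floor height. Nest frame x -12, y -25 mm.
- seam_bend2 (a point): Second bend of the channel, nominal floor height. Nest frame x 12, y 25 mm.
- seam_end (a point): End of the run: middle of the channel between the two white marks, nominal floor height. Nest frame x 12, y 75 mm.
- bottle_mid: Full dark square bottle, 36 x 62 mm, 177 mm high with its wooden stopper, a bystander; origin under its centre
- bottle_left: Full dark square bottle, 36 x 62 mm, 177 mm high with its wooden stopper, a bystander; origin under its centre
- bottle_right: Full dark square bottle, 36 x 62 mm, 177 mm high with its wooden stopper, a bystander; origin under its centre
- bottle_far: Full dark square bottle, 36 x 62 mm, 177 mm high with its wooden stopper, a bystander; origin under its centre
- label_roll: White roll of labels standing on end, 76 mm across, 45 mm high, a bystander; origin under its centre
- stopper_box: Cardboard box 70 x 110 x 50 mm, a bystander; origin under its centre

How it is judged:
On the way, in this order (a step that is already met when the one before it is completed fails the run):
1. the stylus tip is in the channel at 0 % of the way from the orange marks to the white marks, pressing the case with 2 to 10 N (within 5 mm, for 0.2 s) (x of stylus_tip in the frame of nest between -0.0168 and -0.0072 m and y of stylus_tip in the frame of nest between -0.08 and -0.07 m and contact force between stylus and nest between 2 and 10 N), for 0.2 s.
2. the stylus tip is in the channel at 11 % of the way from the orange marks to the white marks, pressing the case with 2 to 10 N (within 5 mm, for 0.2 s) (x of stylus_tip in the frame of nest between -0.0168 and -0.0072 m and y of stylus_tip in the frame of nest between -0.0627 and -0.0527 m and contact force between stylus and nest between 2 and 10 N), for 0.2 s.
3. the stylus tip is in the channel at 22 % of the way from the orange marks to the white marks, pressing the case with 2 to 10 N (within 5 mm, for 0.2 s) (x of stylus_tip in the frame of nest between -0.0168 and -0.0072 m and y of stylus_tip in the frame of nest between -0.0455 and -0.0355 m and contact force between stylus and nest between 2 and 10 N), for 0.2 s.
4. the stylus tip is in the channel at 33 % of the way from the orange marks to the white marks, pressing the case with 2 to 10 N (within 5 mm, for 0.2 s) (x of stylus_tip in the frame of nest between -0.016 and -0.0064 m and y of stylus_tip in the frame of nest between -0.0284 and -0.0184 m and contact force between stylus and nest between 2 and 10 N), for 0.2 s.
5. the stylus tip is in the channel at 44 % of the way from the orange marks to the white marks, pressing the case with 2 to 10 N (within 5 mm, for 0.2 s) (x of stylus_tip in the frame of nest between -0.0085 and 0.0011 m and y of stylus_tip in the frame of nest between -0.0128 and -0.0028 m and contact force between stylus and nest between 2 and 10 N), for 0.2 s.
6. the stylus tip is in the channel at 56 % of the way from the orange marks to the white marks, pressing the case with 2 to 10 N (within 5 mm, for 0.2 s) (x of stylus_tip in the frame of nest between -0.0011 and 0.0085 m and y of stylus_tip in the frame of nest between 0.0028 and 0.0128 m and contact force between stylus and nest between 2 and 10 N), for 0.2 s.
7. the stylus tip is in the channel at 67 % of the way from the orange marks to the white marks, pressing the case with 2 to 10 N (within 5 mm, for 0.2 s) (x of stylus_tip in the frame of nest between 0.0064 and 0.016 m and y of stylus_tip in the frame of nest between 0.0184 and 0.0284 m and contact force between stylus and nest between 2 and 10 N), for 0.2 s.
8. the stylus tip is in the channel at 78 % of the way from the orange marks to the white marks, pressing the case with 2 to 10 N (within 5 mm, for 0.2 s) (x of stylus_tip in the frame of nest between 0.0072 and 0.0168 m and y of stylus_tip in the frame of nest between 0.0355 and 0.0455 m and contact force between stylus and nest between 2 and 10 N), for 0.2 s.
9. the stylus tip is in the channel at 89 % of the way from the orange marks to the white marks, pressing the case with 2 to 10 N (within 5 mm, for 0.2 s) (x of stylus_tip in the frame of nest between 0.0072 and 0.0168 m and y of stylus_tip in the frame of nest between 0.0527 and 0.0627 m and contact force between stylus and nest between 2 and 10 N), for 0.2 s.
10. the stylus tip is in the channel at 100 % of the way from the orange marks to the white marks, pressing the case with 2 to 10 N (within 5 mm, for 0.2 s) (x of stylus_tip in the frame of nest between 0.0072 and 0.0168 m and y of stylus_tip in the frame of nest between 0.07 and 0.08 m and contact force between stylus and nest between 2 and 10 N), for 0.2 s.
At the end, for the whole second after the job is handed in: The stylus hangs in its fork at rest and upright (within 0.08 rad): its collar rests on the fork's top (within 3 mm in height) within 15 mm of the seat; every bottle, the label roll and the box are within 20 mm of where they stood (horizontal distance between stylus and fork_seat below 0.015 m and z of stylus in the frame of fork_seat between -0.003 and 0.003 m and angle between stylus's own z axis and vertical below 0.08 rad and linear speed of stylus below 0.02 m/s and distance of each of bottle_mid, bottle_left, bottle_right, bottle_far, label_roll, stopper_box from where it was at the start of the episode below 0.02 m); the robot touches nothing.
It fails at once if the case is pressed hard, above 15 N (contact force between stylus and nest above 15 N).
It fails at once if the hand or arm pushes on the case or nest (above 3 N) (contact force between any of the fingers, the arm and nest above 3 N).
It fails at once if a bystander is shifted by more than 20 mm (distance of any of bottle_mid, bottle_left, bottle_right, bottle_far, label_roll, stopper_box from where it was at the start of the episode above 0.02 m).
It also fails if it takes over 72 s, if anything falls off the work surface, if the arm or the gripper's body presses on something with over 40 N, if the wrist force passes 120 N, or if a joint passes its speed limit or range.

### The arm

A 6-joint arm with a two-finger parallel gripper is mounted at the origin on the work surface. World frame = base frame: x ahead of the robot, y to its left, z up, the work surface at z = 0. Lengths are in m, angles in rad, forces in N, time in s.
With the tool pointing down it reaches from about 0.425 to 0.95 m from the base axis. Payload 3.5 kg.
Tool frame: the origin (TCP) lies at the very end of the fingers, on their centre line; the grasp point (between the pads) lies 19 mm behind it (robot.hold_point_z is the distance from the TCP to the grasp point, in m); z points along the fingers, y is the direction in which the jaws open and shut (so a half turn about z gives the same grasp; the last joint's range is limited). The gripper opens to 85 mm and grips with 20 to 120 N. Pads are 22 mm wide; open, the fingers measure 114 mm over their backs; the gripper's body (76 mm by 85 mm) begins 54 mm behind the grasp point. The pads swing forward as they close: fully open they stand 13 mm farther back than shut.
Start: joints at [-1.384, 0.286, 1.577, -0, 1.279, -0.15], TCP at [0.223, -0.637, 0.231] pointing down, gripper open.
Joint ranges: [-2.77, 2.77], [-0.9, 2.22], [0.21, 2.48], [-1.53, 4.67], [0.24, 2.81], [-2.84, 2.84]. Speed limits (rad/s): [2.79, 2.79, 3.14, 3.14, 3.14, 3.14].

### API

Orientations are given as a unit quaternion [x, y, z, w].
In Python, from workcell import robot, cams, sign_off gives the robot as it stands.
- The arm moves only by the shell command python3 -m creep 'ROWS'. ROWS is JSON, a list of rows, each an object with "gripper": the finger opening in m, from 0 to 0.0854; "delta_pos": the shift along the tool's x, y, z in m, a list of three; "spin": the turn about the tool's z in rad. In form: [{"gripper": gripper, "delta_pos": [x, y, z], "spin": spin}, ...]. A call has 1 to 20 rows; each row shifts and turns the commanded pose from where the row before left it, along the tool's axes as they then stand; what a row does not reach is not made up. A row lasts 1/8 s, in which the tool goes at most 62.5 mm and 10.7 degrees, less where a joint would pass 70% of its speed; a pose out of reach is approached as far as the arm can. A call is refused whole if a number of a shift passes 0.0625 or a number of a turn 0.188, either way. A call with a gripper value outside its range is refused whole. The fingers move at their own pace and stop on an object; the grip force is fixed at half the most. Time passes only in rows, so rows that do not move let the fingers close. It gives the time, the measured TCP pose, the force and the opening at its end, in the units of the state.
- robot.sense(): the state, without advancing time (a new reading comes with each control period).
- cams.get_image(name): name is "scene" or "top" or "wrist"; returns the picture (400x640x3 uint8, blue, green, red); there is no depth.
- cams.calibration(name): a dict with "fx", "fy", "cx", "cy" (pixels), "R" (3x3) and "t" (3): a world point X has camera coordinates R X + t; the wrist camera has in their place "T_tool_cam" (4x4, takes a point from camera to tool coordinates, whose origin is the TCP and whose axes are the flange's). Camera axes: x right, y down, z forward; pixel columns grow to the right and rows downward; lengths in m; the calibration is good to about 2 mm. The wrist camera is an equidistant fisheye: a pixel r from the principal point sees the ray r / f radians off the axis. A picture is of the moment at which its call begins: read the wrist's pose just before it. calibration takes no time and is no camera call.
- sign_off(): hands the job in, once; it reports no verdict.
The state is a dict: "time_s": time; "qpos": joint angles; "qd": joint speeds; "tau": joint torques, N m; "position": TCP position; "orientation": TCP orientation; "ft_force": force on the tool from outside, world axes, zero at the start; "wrist_torque": the same for the moment, N m; "opening": finger opening in m.
Only numpy, scipy, OpenCV 4.12 (cv2) and the standard library are available. Lean on these libraries where they do the work, as an engineer would, in place of code of your own. Each camera call takes 0.05 s, during which the arm holds its last target. There are 200 camera calls.

## Working session

There is one attempt and no reset: what is moved stays moved. The work goes in short steps, Python scripts to look and compute and a shell command to move; the robot and the scene stay as the last step left them, time stands still between calls to the robot, and variables do not carry over. Pictures are saved under pics/ and viewed, about 8 in all and at most 12, crops included, and the job is handed in when it is done.

```bash
ls; mkdir -p pics; python3 - <<'E'
from workcell import robot,cams
import cv2,numpy as np
s=robot.sense();print({k:np.round(v,3).tolist() for k,v in s.items()})
for n in("scene","top","wrist"):
    cv2.imwrite(f"pics/{n}0.png",cams.get_image(n));print(n,cams.calibration(n))
E
```

```text
pics
{'time_s': 0.0, 'qpos': [-1.384, 0.287, 1.578, 0.0, 1.279, -0.15], 'qd': [0.002, 0.001, 0.001, 0.001, -0.001, -0.001], 'tau': [0.0, -40.598, -29.263, -0.0, 0.006, 0.0], 'position': [0.223, -0.636, 0.23], 'orientation': [0.986, 0.168, -0.0, -0.001], 'ft_force': [0.736, 0.155, 0.662], 'wrist_torque': [-0.034, -0.017, 0.011], 'opening': 0.085}
scene {'fx': 516.6785802598862, 'fy': 516.6785802598862, 'cx': 323.85807615744716, 'cy': 195.3534724609061, 'R': array([[ 1.41855391e-01,  9.89887335e-01,  3.35215079e-04],
       [ 6.47926349e-01, -9.25947851e-02, -7.56054001e-01],
       [-7.48377241e-01,  1.07467531e-01, -6.54509156e-01]]), 't': array([-0.11472118, -0.32613722,  1.84724662])}
top {'fx': 494.70798902606515, 'fy': 494.70798902606515, 'cx': 317.25277443080006, 'cy': 197.50265108812872, 'R': array([[-0.02504242, -0.9996842 , -0.00209387],
       [-0.98128167,  0.02498138, -0.19095084],
       [ 0.19094285, -0.00272719, -0.98159737]]), 't': array([0.03949578, 0.60878524, 1.39515135])}
wrist {'fx': 309.70691628693146, 'fy': 309.70691628693146, 'cx': 316.47918866407514, 'cy': 198.109037231512, 'T_tool_cam': array([[-9.25173599e-04, -9.63996823e-01, -2.65912146e-01,
         6.81606058e-02],
       [ 9.99999159e-01, -6.50147958e-04, -1.12229644e-03,
         2.66316944e-04],
       [ 9.09007963e-04, -2.65912960e-01,  9.63996614e-01,
        -1.41592685e-01],
       [ 0.00000000e+00,  0.00000000e+00,  0.00000000e+00,
         1.00000000e+00]])}
```

View pics/top0.png

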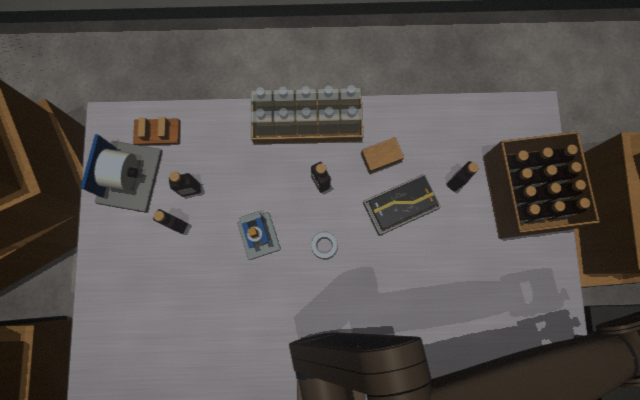

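View pics/scene0.png

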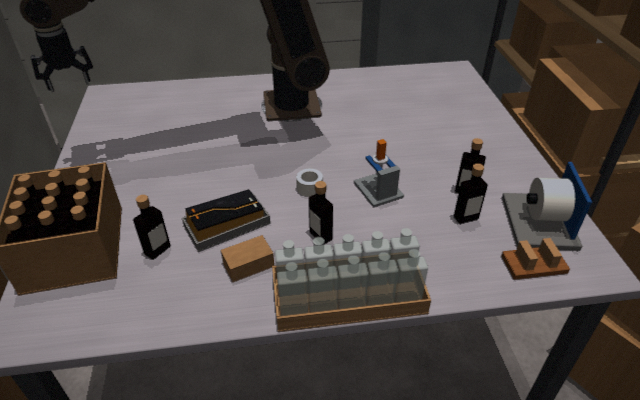

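The top view shows the stand around (257,235) with its mouth towards the robot, the nest around (401,205), a bottle at (320,177) and the label roll at (323,245). I'll zoom in for detail.

```bash
python3 - <<'E'
import cv2,numpy as np
a=cv2.imread("pics/top0.png");b=cv2.imread("pics/scene0.png")
c=lambda im,x,y,w,h,s:cv2.resize(im[y:y+h,x:x+w],(w*s,h*s),interpolation=cv2.INTER_CUBIC)
o=np.vstack([np.hstack([c(a,355,170,100,70,4),c(a,225,195,100,70,4)]),np.hstack([c(b,175,180,100,70,4),c(b,340,130,100,80,4)[:280]])])
cv2.imwrite("pics/z1.png",np.clip(o*1.6,0,255).astype(np.uint8))
E
```

```text
(no output)
```

View pics/z1.png

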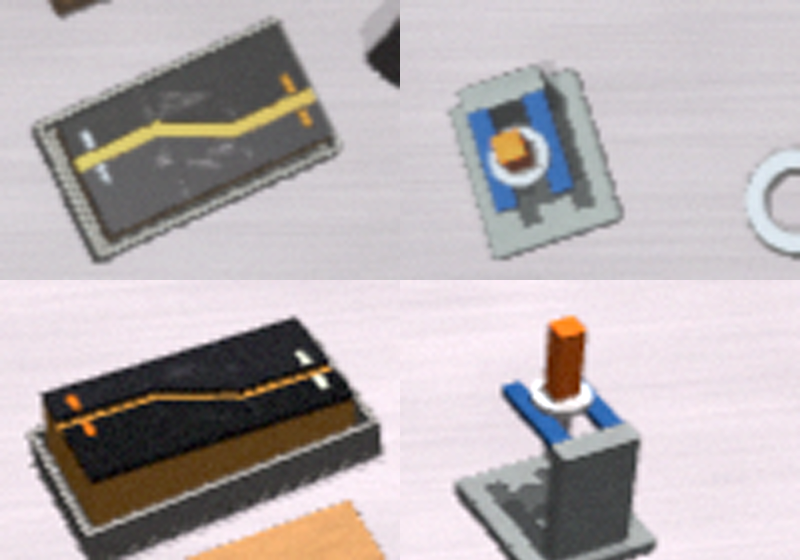

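```bash
cat >h.py <<'E'
import cv2,numpy as np
from workcell import robot,cams
from scipy.spatial.transform import Rotation as Ro
def ray(n,uv,st=None):
    c=cams.calibration(n);u=(np.array(uv,float)-[c['cx'],c['cy']])/c['fx']
    if n!='wrist':
        R,t=np.array(c['R']),np.array(c['t']);return -R.T@t,R.T@np.array([*u,1])
    r=np.linalg.norm(u)+1e-12;d=np.array([*(u/r*np.sin(r)),np.cos(r)])
    T=np.array(c['T_tool_cam']);Q=Ro.from_quat(st['orientation']).as_matrix()
    return np.array(st['position'])+Q@T[:3,3],Q@T[:3,:3]@d
def onz(n,uv,z,st=None):
    o,d=ray(n,uv,st);return o+d*(z-o[2])/d[2]
def mask(im,lo,hi,box=None):
    m=cv2.inRange(cv2.cvtColor(im,cv2.COLOR_BGR2HSV),np.array(lo),np.array(hi))
    if box:
        k=np.zeros_like(m);x0,y0,x1,y1=box;k[y0:y1,x0:x1]=255;m&=k
    return m
def cen(m):
    y,x=np.nonzero(m);return np.array([x.mean(),y.mean()]),len(x)
def yaw(st): # direction of tool x in world
    Q=Ro.from_quat(st['orientation']).as_matrix();return np.arctan2(Q[1,0],Q[0,0])
E
python3 - <<'E'
from h import *
a=cv2.imread("pics/top0.png")
m=mask(a,(15,90,60),(35,255,255),(355,170,455,240))
y,x=np.nonzero(m);P=np.array([onz('top',p,.056)[:2] for p in zip(x,y)])
print('chan',P.mean(0),len(P),P[P[:,1].argmin()],P[P[:,1].argmax()])
v=np.linalg.svd(P-P.mean(0),full_matrices=False)[2][0];print('axis',v)
m=mask(a,(95,120,40),(125,255,255),(235,205,280,255));y,x=np.nonzero(m);P=np.array([onz('top',p,.105)[:2] for p in zip(x,y)])
print('fork',P.mean(0),cv2.minAreaRect((P*1000).astype(np.float32)))
m=mask(a,(8,120,60),(22,255,255),(235,205,280,255));print('handle',cen(m),onz('top',cen(m)[0],.150))
for n,p in dict(bot=(320,168),farr=(472,166),roll=(324,240)).items(): print(n,onz('top',p,.177 if n!='roll' else .045)[:2])
s=robot.sense();print(yaw(s))
E
```

```text
chan [ 0.59353167 -0.23719339] 263 [ 0.61194597 -0.31715077] [ 0.68939673 -0.13787466]
axis [ 0.20617391 -0.97851537]
fork [0.50727915 0.19967113] ((505.9633483886719, 202.02142333984375), (71.05487823486328, 55.35976028442383), 17.05286407470703)
handle (array([252.23636364, 231.54545455]), 55) [0.50218495 0.20320448 0.15      ]
bot [0.66831735 0.0149024 ]
farr [ 0.66333334 -0.39963591]
roll [0.48545271 0.00755733]
0.33676387502402905
```

```bash
python3 -m creep '[{"gripper":0.085,"delta_pos":[0.04,-0.0215,-0.003],"spin":0},{"gripper":0.085,"delta_pos":[0.04,-0.0215,-0.003],"spin":0},{"gripper":0.085,"delta_pos":[0.04,-0.0215,-0.003],"spin":0},{"gripper":0.085,"delta_pos":[0.04,-0.0215,-0.003],"spin":0},{"gripper":0.085,"delta_pos":[0.04,-0.0215,-0.003],"spin":0},{"gripper":0.085,"delta_pos":[0.04,-0.0215,-0.003],"spin":0},{"gripper":0.085,"delta_pos":[0.04,-0.0215,-0.003],"spin":0},{"gripper":0.085,"delta_pos":[0.04,-0.0215,-0.003],"spin":0},{"gripper":0.085,"delta_pos":[0.04,-0.0215,-0.003],"spin":0},{"gripper":0.085,"delta_pos":[0.04,-0.0215,-0.003],"spin":0},{"gripper":0.085,"delta_pos":[0.04,-0.0215,-0.003],"spin":0},{"gripper":0.085,"delta_pos":[0.0,-0.0,0],"spin":0},{"gripper":0.085,"delta_pos":[0,0,0],"spin":0}]'
python3 - <<'E'
from h import *
import json
s=robot.sense();im=cams.get_image('wrist');cv2.imwrite('pics/w1.png',im)
json.dump({k:np.array(v).tolist() for k,v in s.items()},open('w1.json','w'));print(s['position'],yaw(s))
E
```

```text
time_s: 1.78
position: [0.5599, -0.2685, 0.2638]
orientation: [0.986, 0.168, -0.0, -0.0]
ft_force: [0.1, -0.4, -0.0]
opening: 0.0849
[ 0.55988377 -0.26846217  0.2638434 ] 0.3372076507258379
```

View pics/w1.png

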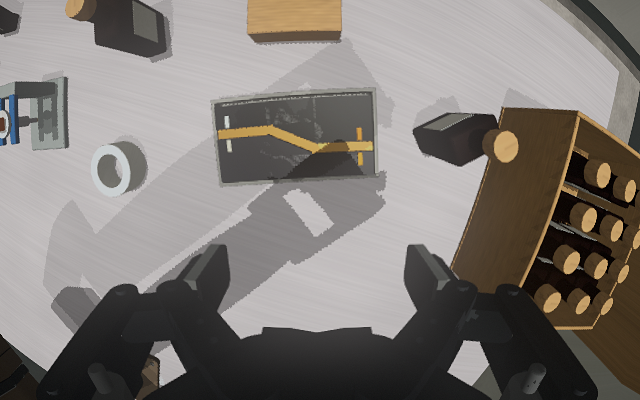

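The wrist view shows the whole nest: orange marks near (361,146), bends near (316,150) and (270,127), white marks near (228,134). I'll zoom in to pick the rim corners and channel points.

```bash
python3 - <<'E'
import cv2,numpy as np
a=cv2.imread("pics/w1.png")[80:195,203:388]
cv2.imwrite("pics/z2.png",np.clip(cv2.resize(a,None,fx=4,fy=4,interpolation=cv2.INTER_CUBIC)*1.5,0,255).astype(np.uint8))
E
```

```text
(no output)
```

View pics/z2.png

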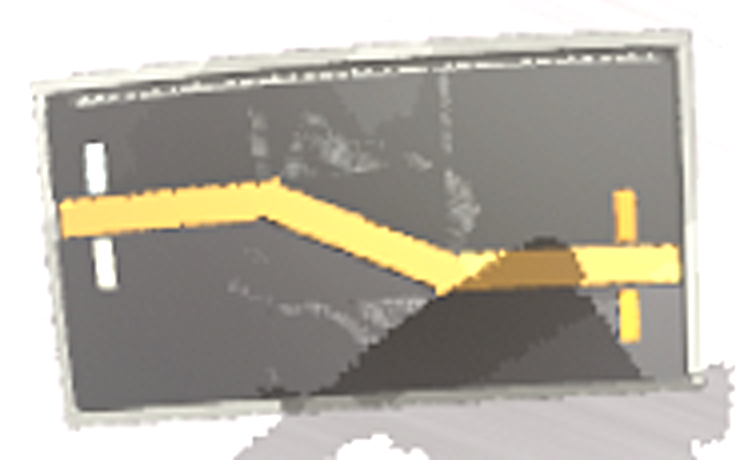

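```bash
python3 - <<'E'
from h import *
import json
from scipy.optimize import least_squares
s=json.load(open('w1.json'))
f=lambda p:(p[0]/4+203-.4,p[1]/4+80-.4)
C=[((34,84),56,102),((690,30),56,-102),((705,382),-56,-102),((72,428),-56,102)]
S=[((626,264),-12,-75),((452,272),-12,-25),((271,199),12,25),((100,216),12,75)]
w=lambda p,x,y:np.array([p[0]+x*np.cos(p[2])-y*np.sin(p[2]),p[1]+x*np.sin(p[2])+y*np.cos(p[2])])
def res(p,full=True):
    r=[w(p,x/1e3,y/1e3)-onz('wrist',f(q),.03,s)[:2] for q,x,y in C]
    if full: r+=[w(p,x/1e3,y/1e3)-onz('wrist',f(q),.056+p[3]+p[4]*y,s)[:2] for q,x,y in S]
    return np.ravel(r)*1e3
for full in(False,True):
    r=least_squares(res,[.59,-.24,.3,0,0],args=(full,));print(r.x.round(4),r.fun.round(1))
    for _,x,y in S: print(w(r.x,x/1e3,y/1e3).round(4))
# top view check
for u in [(427.6,195.2),(377,208.2)]: pass
E
```

```text
[ 0.5905 -0.2296  0.405   0.      0.    ] [ 0.3  1.5  1.7 -0.4 -0.9 -1.6 -1.1  0.6]
[ 0.609  -0.3032]
[ 0.5893 -0.2573]
[ 0.5917 -0.2019]
[ 0.572  -0.1559]
[ 0.5902 -0.2295  0.4027  0.0006 -0.    ] [ 0.3  1.5  1.3 -0.5 -1.4 -1.5 -1.2  0.9  1.2 -0.4  0.4 -0.  -0.4  0.2
 -0.2 -0.2]
[ 0.6086 -0.3032]
[ 0.589  -0.2572]
[ 0.5915 -0.2018]
[ 0.5719 -0.1558]
```

```bash
python3 -m creep '[{"gripper":0.085,"delta_pos":[0.006,-0.0464,0],"spin":0},{"gripper":0.085,"delta_pos":[0.006,-0.0464,0],"spin":0},{"gripper":0.085,"delta_pos":[0.006,-0.0464,0],"spin":0},{"gripper":0.085,"delta_pos":[0.006,-0.0464,0],"spin":0},{"gripper":0.085,"delta_pos":[0.006,-0.0464,0],"spin":0},{"gripper":0.085,"delta_pos":[0.006,-0.0464,0],"spin":0},{"gripper":0.085,"delta_pos":[0.006,-0.0464,0],"spin":0},{"gripper":0.085,"delta_pos":[0.006,-0.0464,0],"spin":0},{"gripper":0.085,"delta_pos":[0.006,-0.0464,0],"spin":0},{"gripper":0.085,"delta_pos":[0.006,-0.0464,0],"spin":0},{"gripper":0.085,"delta_pos":[0,0,0],"spin":0},{"gripper":0.085,"delta_pos":[0,0,0],"spin":0}]'
python3 - <<'E'
from h import *
import json
for u in [(428.85,194.85),(378.35,208.85)]: print('top chk',onz('top',u,.056).round(4))
s=robot.sense();im=cams.get_image('wrist');cv2.imwrite('pics/w2.png',im)
json.dump({k:np.array(v).tolist() for k,v in s.items()},open('w2.json','w'));print(s['position'],yaw(s))
b=im[60:260,180:440];cv2.imwrite('pics/z3.png',np.clip(cv2.resize(b,None,fx=3,fy=3,interpolation=cv2.INTER_CUBIC)*1.4,0,255).astype(np.uint8))
E
```

```text
time_s: 3.32
position: [0.4637, 0.1882, 0.2642]
orientation: [0.986, 0.167, -0.0, 0.0]
ft_force: [0.5, -0.9, -0.1]
opening: 0.0852
top chk [ 0.6097 -0.3048  0.056 ]
top chk [ 0.5717 -0.154   0.056 ]
[0.46370608 0.18819071 0.26419025] 0.3357755542990903
```

View pics/z3.png

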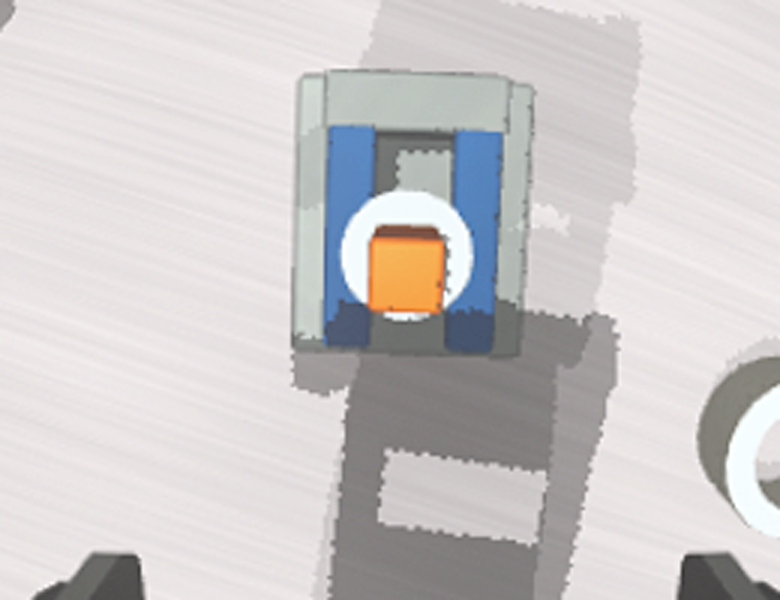

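The crop shows the stylus hanging in the fork: handle top at (407,274), collar at (407,256), prongs running nearly vertically.

```bash
python3 - <<'E'
from h import *
import json
s=json.load(open('w2.json'));f=lambda x,y:(x/3+180-.33,y/3+60-.33)
g=lambda x,y,z:onz('wrist',f(x,y),z,s)
h,c=g(407,274,.167),g(407,256,.111);print('handle',h,'collar',c)
hs=[g(*p,.167) for p in((369,237),(445,239),(441,312),(369,311))]
print('handle size',[round(np.linalg.norm(hs[i]-hs[i-1])*1e3,1) for i in range(4)])
L=[g(327,127,.105),g(325,345,.105)];R=[g(502,132,.105),g(496,352,.105)]
for e in(L,R): d=e[0]-e[1];print('yaw',np.arctan2(d[1],d[0]),np.linalg.norm(d))
e=hs[0]-hs[3];print('handle yaw',np.arctan2(e[1],e[0]))
y=.5*sum(np.arctan2(*(e[0]-e[1])[1::-1]) for e in(L,R))
m=(L[1]+R[1])/2;seat=m[:2]+.034*np.array([np.cos(y),np.sin(y)]);print('seat',seat,'pr width',np.linalg.norm(L[1]-R[1]))
t=h;d=t[:2]-np.array(s['position'][:2]);w=yaw(s);print('to go',d@[np.cos(w),np.sin(w)],d@[np.sin(w),-np.cos(w)],'spin(world)',y-w)
E
```

```text
handle [0.50125932 0.20214583 0.167     ] collar [0.50040771 0.20208119 0.111     ]
handle size [np.float64(19.3), np.float64(19.5), np.float64(19.1), np.float64(18.7)]
yaw 0.312943862431457 0.07151474257748146
yaw 0.32147692853955734 0.07228824875474082
handle yaw 0.3274018013625452
seat [0.50365388 0.20137612] pr width 0.05660955106970227
to go 0.04005431361068733 -0.0008019466289231213 spin(world) -0.018565158813583116
```

```bash
python3 -m creep '[{"gripper":0.085,"delta_pos":[0.02,0,0],"spin":0.015},{"gripper":0.085,"delta_pos":[0.02,-0.0005,0.02],"spin":0},{"gripper":0.085,"delta_pos":[0,0,0.03],"spin":0},{"gripper":0.085,"delta_pos":[0,0,0.03],"spin":0},{"gripper":0.085,"delta_pos":[0,0,0.03],"spin":0},{"gripper":0.085,"delta_pos":[0,0,0.02],"spin":0},{"gripper":0.085,"delta_pos":[0,0,0.011],"spin":0},{"gripper":0.085,"delta_pos":[0,0,0],"spin":0},{"gripper":0.06,"delta_pos":[0,0,0],"spin":0},{"gripper":0.04,"delta_pos":[0,0,0],"spin":0}]'
python3 - <<'E'
from h import *
im=cams.get_image('wrist');cv2.imwrite('pics/z4.png',im)
E
```

```text
time_s: 4.62
position: [0.502, 0.2028, 0.1245]
orientation: [0.987, 0.16, 0.001, -0.0]
ft_force: [1.0, 1.4, -0.7]
opening: 0.0506
```

View pics/z4.png

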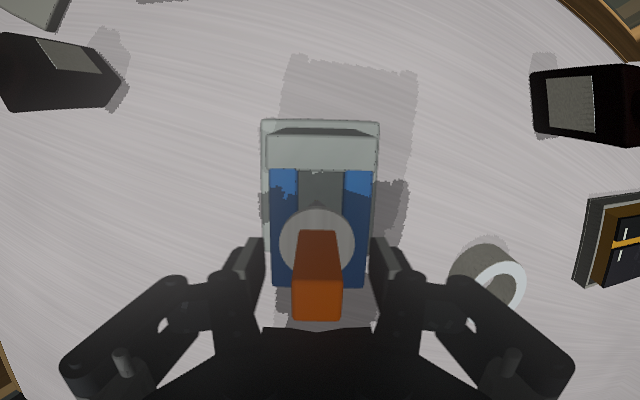

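The handle sits centred between the jaws. Next I close the gripper.

```bash
python3 -m creep '[{"gripper":0.025,"delta_pos":[0,0,0],"spin":0},{"gripper":0.01,"delta_pos":[0,0,0],"spin":0},{"gripper":0.01,"delta_pos":[0,0,0],"spin":0},{"gripper":0.01,"delta_pos":[0,0,0],"spin":0},{"gripper":0.01,"delta_pos":[0,0,0],"spin":0}]'; python3 -c "
from h import *
s=robot.sense();print(s['position'],yaw(s),s['ft_force'])"
python3 -m creep '[{"gripper":0.01,"delta_pos":[0,0,-0.01],"spin":0},{"gripper":0.01,"delta_pos":[0,0,-0.025],"spin":0},{"gripper":0.01,"delta_pos":[0,0,-0.035],"spin":0},{"gripper":0.01,"delta_pos":[0,0,-0.035],"spin":0},{"gripper":0.01,"delta_pos":[0,0,-0.02],"spin":0},{"gripper":0.01,"delta_pos":[0,0,0],"spin":0},{"gripper":0.01,"delta_pos":[0,0,0],"spin":0}]'
```

```text
time_s: 5.3
position: [0.5016, 0.2028, 0.1239]
orientation: [0.987, 0.16, 0.0, -0.0]
ft_force: [-0.8, -0.7, 4.0]
opening: 0.0192
[0.50159304 0.20279112 0.12387322] 0.3218581002224899 [-0.76167239 -0.70977469  3.95114551]
time_s: 6.18
position: [0.5002, 0.2025, 0.2463]
orientation: [0.987, 0.16, -0.002, 0.0]
ft_force: [0.4, -0.4, -2.3]
opening: 0.019
```

```bash
python3 -m creep '[{"gripper":0.01,"delta_pos":[-0.0025,0.0233,0],"spin":0},{"gripper":0.01,"delta_pos":[-0.0051,0.0467,0],"spin":0},{"gripper":0.01,"delta_pos":[-0.0051,0.0467,0],"spin":0},{"gripper":0.01,"delta_pos":[-0.0051,0.0467,0],"spin":0},{"gripper":0.01,"delta_pos":[-0.0051,0.0467,0],"spin":0},{"gripper":0.01,"delta_pos":[-0.0051,0.0467,0],"spin":0},{"gripper":0.01,"delta_pos":[-0.0051,0.0467,0],"spin":0},{"gripper":0.01,"delta_pos":[-0.0051,0.0467,0],"spin":0},{"gripper":0.01,"delta_pos":[-0.0051,0.0467,0],"spin":0},{"gripper":0.01,"delta_pos":[-0.0051,0.0467,0],"spin":0},{"gripper":0.01,"delta_pos":[-0.0051,0.0467,0],"spin":0},{"gripper":0.01,"delta_pos":[-0.0026,0.0233,0],"spin":0},{"gripper":0.01,"delta_pos":[0,0,0.028],"spin":-0.04},{"gripper":0.01,"delta_pos":[0,0,0.028],"spin":-0.041},{"gripper":0.01,"delta_pos":[0,0,0],"spin":0},{"gripper":0.01,"delta_pos":[0,0,0],"spin":0}]'
cat >> h.py <<'E'
N=np.array([.5904,-.2297]);NY=.4035
def nest(p): d=np.array(p)[:2]-N;c,s=np.cos(NY),np.sin(NY);return np.array([d@[c,s],d@[-s,c]])*1e3
def rep():
    s=robot.sense();Q=Ro.from_quat(s['orientation']).as_matrix()
    tip=np.array(s['position'])+Q@np.array([-0.0004,0,.0939])
    print('t',round(s['time_s'],2),'nest xy mm',nest(tip).round(1),'z',np.round(s['position'][2],4),'tip z',tip[2].round(4),'yaw',round(yaw(s),4),'tilt',Q[:2,2].round(4),'F',np.round(s['ft_force'],1));return s
E
python3 - <<'E'
from h import *
s=rep();im=cams.get_image('wrist');cv2.imwrite('pics/w5.png',im)
import json;json.dump({k:np.array(v).tolist() for k,v in s.items()},open('w5.json','w'))
cv2.imwrite('pics/z5.png',np.clip(cv2.resize(im[90:340,190:450],None,fx=2.4,fy=2.4,interpolation=cv2.INTER_CUBIC)*1.6,0,255).astype(np.uint8))
E
```

```text
time_s: 8.18
position: [0.6104, -0.3022, 0.1921]
orientation: [0.98, 0.2, -0.0, -0.0]
ft_force: [0.1, -0.5, -1.7]
opening: 0.0188
t 8.18 nest xy mm [-10.5 -74.5] z 0.1921 tip z 0.0982 yaw 0.4023 tilt [-0.0006  0.0004] F [ 0.1 -0.5 -1.7]
```

View pics/z5.png

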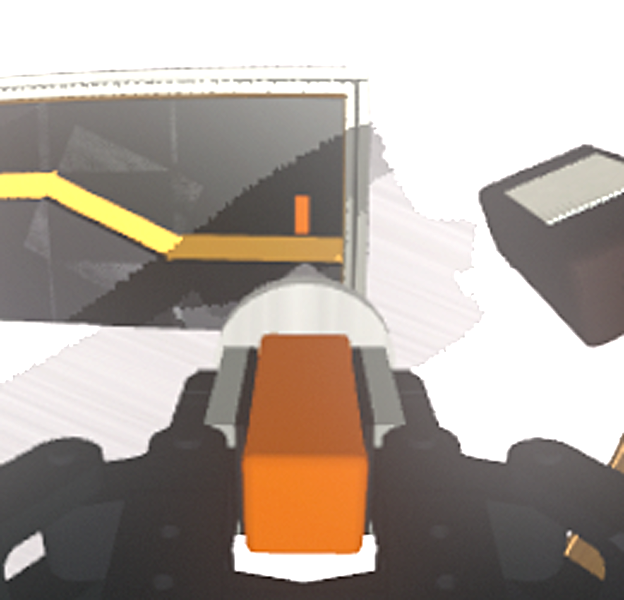

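```bash
python3 - <<'E'
from h import *
import json
s=json.load(open('w5.json'));f=lambda p:(p[0]/2.4+190-.3,p[1]/2.4+90-.3)
for p in((302,248),(240,247),(177,246),(50,184)):
    print(p,[nest(onz('wrist',f(p),z,s)).round(1).tolist() for z in(.046,.056,.066)])
print('tip col',nest(onz('wrist',f((305,268)),.098,s)).round(1))
E
```

```text
(302, 248) [[-16.2, -73.5], [-13.7, -73.6], [-11.1, -73.6]]
(240, 247) [[-15.8, -48.7], [-13.2, -49.6], [-10.6, -50.5]]
(177, 246) [[-15.3, -23.1], [-12.7, -24.9], [-10.2, -26.7]]
(50, 184) [[11.1, 29.2], [12.7, 25.5], [14.4, 21.9]]
tip col [ -9.6 -74.8]
```

```bash
R='python3 -c "from h import *;rep()"'; python3 -m creep '[{"gripper":0.01,"delta_pos":[-0.0008,0,0.008],"spin":0},{"gripper":0.01,"delta_pos":[-0.0008,0,0.008],"spin":0},{"gripper":0.01,"delta_pos":[0,0,0.008],"spin":0},{"gripper":0.01,"delta_pos":[0,0,0.0],"spin":0},{"gripper":0.01,"delta_pos":[0,0,0],"spin":0}]'>/dev/null; eval $R
python3 -m creep '[{"gripper":0.01,"delta_pos":[0,0,0.0015],"spin":0},{"gripper":0.01,"delta_pos":[0,0,0.0015],"spin":0},{"gripper":0.01,"delta_pos":[0,0,0],"spin":0},{"gripper":0.01,"delta_pos":[0,0,0],"spin":0}]' >/dev/null; eval $R
```

```text
t 8.85 nest xy mm [-12.  -74.7] z 0.1684 tip z 0.0745 yaw 0.4027 tilt [ 0.0001 -0.0001] F [-0.  -0.4 -1.2]
t 9.35 nest xy mm [-12.  -74.6] z 0.1654 tip z 0.0715 yaw 0.4028 tilt [ 0.0001 -0.0001] F [ 1.6  0.5 -2.5]
```

```bash
R='python3 -c "from h import *;rep()"'; python3 -m creep '[{"gripper":0.01,"delta_pos":[0,0,0.0015],"spin":0},{"gripper":0.01,"delta_pos":[0,0,0.0015],"spin":0},{"gripper":0.01,"delta_pos":[0,0,0],"spin":0},{"gripper":0.01,"delta_pos":[0,0,0],"spin":0}]' >/dev/null; eval $R;python3 -m creep '[{"gripper":0.01,"delta_pos":[0,0,0.0015],"spin":0},{"gripper":0.01,"delta_pos":[0,0,0.0015],"spin":0},{"gripper":0.01,"delta_pos":[0,0,0],"spin":0},{"gripper":0.01,"delta_pos":[0,0,0],"spin":0}]' >/dev/null; eval $R
```

```text
t 9.85 nest xy mm [-12.1 -74.6] z 0.1623 tip z 0.0684 yaw 0.4028 tilt [-0.  0.] F [-0.6 -0.  -2.9]
t 10.35 nest xy mm [-12.1 -74.6] z 0.1593 tip z 0.0654 yaw 0.4028 tilt [-0.  0.] F [-0.4 -0.8 -2.4]
```

Still in free space, so I continue down.

```bash
R='python3 -c "from h import *;rep()"'; python3 -m creep '[{"gripper":0.01,"delta_pos":[0,0,0.0015],"spin":0},{"gripper":0.01,"delta_pos":[0,0,0.0015],"spin":0},{"gripper":0.01,"delta_pos":[0,0,0],"spin":0},{"gripper":0.01,"delta_pos":[0,0,0],"spin":0}]' >/dev/null; eval $R;python3 -m creep '[{"gripper":0.01,"delta_pos":[0,0,0.0015],"spin":0},{"gripper":0.01,"delta_pos":[0,0,0.0015],"spin":0},{"gripper":0.01,"delta_pos":[0,0,0],"spin":0},{"gripper":0.01,"delta_pos":[0,0,0],"spin":0}]' >/dev/null; eval $R
```

```text
t 10.85 nest xy mm [-12.1 -74.6] z 0.1563 tip z 0.0624 yaw 0.4028 tilt [ 0. -0.] F [ 0.2  0.2 -2.3]
t 11.35 nest xy mm [-12.1 -74.6] z 0.1533 tip z 0.0594 yaw 0.4028 tilt [-0.      0.0001] F [ 0.  -0.3 -1.9]
```

```bash
R='python3 -c "from h import *;rep()"'; python3 -m creep '[{"gripper":0.01,"delta_pos":[0,0,0.0015],"spin":0},{"gripper":0.01,"delta_pos":[0,0,0.0015],"spin":0},{"gripper":0.01,"delta_pos":[0,0,0],"spin":0},{"gripper":0.01,"delta_pos":[0,0,0],"spin":0}]' >/dev/null; eval $R;python3 -m creep '[{"gripper":0.01,"delta_pos":[0,0,0.0015],"spin":0},{"gripper":0.01,"delta_pos":[0,0,0.0015],"spin":0},{"gripper":0.01,"delta_pos":[0,0,0],"spin":0},{"gripper":0.01,"delta_pos":[0,0,0],"spin":0}]' >/dev/null; eval $R
```

```text
t 11.85 nest xy mm [-11.9 -75. ] z 0.1509 tip z 0.057 yaw 0.4028 tilt [ 0.0008 -0.0007] F [-0.5 -0.3  1.3]
t 12.35 nest xy mm [-11.8 -75.1] z 0.148 tip z 0.0541 yaw 0.4029 tilt [ 0.001  -0.0009] F [-0.1  0.1  3.4]
```

```bash
R='python3 -c "from h import *;rep()"'; python3 -m creep '[{"gripper":0.01,"delta_pos":[0.001,0,0],"spin":0},{"gripper":0.01,"delta_pos":[0.0008,0,0],"spin":0},{"gripper":0.01,"delta_pos":[0,0,0],"spin":0},{"gripper":0.01,"delta_pos":[0,0,0],"spin":0}]' >/dev/null; eval $R
```

```text
t 12.85 nest xy mm [-10.4 -74.6] z 0.1474 tip z 0.0535 yaw 0.4028 tilt [-0.0001 -0.0001] F [-0.5 -1.   3.8]
```

```bash
R='python3 -c "from h import *;rep()"'; python3 -m creep '[{"gripper":0.01,"delta_pos":[0.0007,0,0],"spin":0},{"gripper":0.01,"delta_pos":[0,0,0],"spin":0},{"gripper":0.01,"delta_pos":[0,0,0],"spin":0}]' >/dev/null; eval $R;  python3 -m creep '[{"gripper":0.01,"delta_pos":[0.0007,0,0],"spin":0},{"gripper":0.01,"delta_pos":[0,0,0],"spin":0},{"gripper":0.01,"delta_pos":[0,0,0],"spin":0}]' >/dev/null; eval $R
```

```text
t 13.22 nest xy mm [ -9.7 -74.5] z 0.1472 tip z 0.0533 yaw 0.4029 tilt [-0.0005  0.0001] F [-1.5 -1.1  4.5]
t 13.6 nest xy mm [ -9.2 -74.5] z 0.1472 tip z 0.0533 yaw 0.4028 tilt [-0.0008  0.    ] F [-3.8 -1.8  3.5]
```

The lateral force builds up at x ≈ -10, so the ball is inside the channel against its wall; the centre is near x -11.7 and the floor near 58 mm. I recentre and start the stroke.

```bash
R='python3 -c "from h import *;rep()"'; python3 -m creep '[{"gripper":0.01,"delta_pos":[-0.0014,0,-0.0004],"spin":0},{"gripper":0.01,"delta_pos":[-0.0014,0,-0.0004],"spin":0},{"gripper":0.01,"delta_pos":[0,0,0],"spin":0},{"gripper":0.01,"delta_pos":[0,-0.003,0],"spin":0},{"gripper":0.01,"delta_pos":[0,-0.003,0],"spin":0},{"gripper":0.01,"delta_pos":[0,-0.003,0],"spin":0},{"gripper":0.01,"delta_pos":[0,-0.003,0],"spin":0},{"gripper":0.01,"delta_pos":[0,-0.003,0],"spin":0}]' >/dev/null; eval $R
```

```text
t 14.6 nest xy mm [-11.7 -59.3] z 0.148 tip z 0.0541 yaw 0.4028 tilt [-0.0002  0.0001] F [ 0.5 -0.5  2.5]
```

```bash
R='python3 -c "from h import *;rep()"'; python3 -m creep '[{"gripper":0.01,"delta_pos":[0,-0.003,0],"spin":0},{"gripper":0.01,"delta_pos":[0,-0.003,0],"spin":0},{"gripper":0.01,"delta_pos":[0,-0.003,0],"spin":0}]' >/dev/null; eval $R; python3 -m creep '[{"gripper":0.01,"delta_pos":[0,-0.003,0],"spin":0},{"gripper":0.01,"delta_pos":[0,-0.003,0],"spin":0},{"gripper":0.01,"delta_pos":[0,-0.003,0],"spin":0}]' >/dev/null; eval $R
```

```text
t 14.97 nest xy mm [-11.8 -50.2] z 0.1479 tip z 0.054 yaw 0.4028 tilt [-0.0004  0.0003] F [ 0.7 -1.4  1.6]
t 15.35 nest xy mm [-11.8 -41.1] z 0.1479 tip z 0.054 yaw 0.4027 tilt [-0.0004  0.0004] F [ 1.  -2.3  1.4]
```

The floor is falling at a slope of about -0.05, so I feed down.

```bash
R='python3 -c "from h import *;rep()"'; python3 -m creep '[{"gripper":0.01,"delta_pos":[0,-0.003,0.0004],"spin":0},{"gripper":0.01,"delta_pos":[0,-0.003,0.0004],"spin":0},{"gripper":0.01,"delta_pos":[0,-0.003,0.0004],"spin":0}]' >/dev/null; eval $R; python3 -m creep '[{"gripper":0.01,"delta_pos":[0,-0.003,0.0004],"spin":0},{"gripper":0.01,"delta_pos":[0,-0.0025,0.0004],"spin":0}]' >/dev/null; eval $R
```

```text
t 15.72 nest xy mm [-11.6 -32.4] z 0.147 tip z 0.0531 yaw 0.4028 tilt [ 0.0001 -0.0001] F [ 0.8 -1.5  2.6]
t 15.97 nest xy mm [-11.6 -27. ] z 0.1463 tip z 0.0524 yaw 0.4028 tilt [ 0.0003 -0.0002] F [ 0.1 -0.8  2.2]
```

```bash
R='python3 -c "from h import *;rep()"'; python3 -m creep '[{"gripper":0.01,"delta_pos":[0.0003,-0.0020,0.0003],"spin":0},{"gripper":0.01,"delta_pos":[0.00126,-0.00263,0.0003],"spin":0},{"gripper":0.01,"delta_pos":[0.00126,-0.00263,0.0003],"spin":0}]' >/dev/null; eval $R; python3 -m creep '[{"gripper":0.01,"delta_pos":[0.00126,-0.00263,0.0002],"spin":0},{"gripper":0.01,"delta_pos":[0.00126,-0.00263,0.0002],"spin":0},{"gripper":0.01,"delta_pos":[0.00126,-0.00263,0.0002],"spin":0}]' >/dev/null; eval $R
```

```text
t 16.35 nest xy mm [ -9.  -19.8] z 0.1453 tip z 0.0514 yaw 0.4028 tilt [-0.0004 -0.0003] F [-0.3 -1.8  2.6]
t 16.73 nest xy mm [ -4.9 -11.8] z 0.1447 tip z 0.0508 yaw 0.4028 tilt [ 0.     -0.0001] F [-0.1 -1.9  2.1]
```

```bash
R='python3 -c "from h import *;rep()"'; python3 -m creep '[{"gripper":0.01,"delta_pos":[0.0011,-0.00263,0.0002],"spin":0},{"gripper":0.01,"delta_pos":[0.0012,-0.00263,0.0002],"spin":0},{"gripper":0.01,"delta_pos":[0.0012,-0.00263,0.0002],"spin":0},{"gripper":0.01,"delta_pos":[0.0012,-0.00263,0.0002],"spin":0}]' >/dev/null; eval $R; python3 -m creep '[{"gripper":0.01,"delta_pos":[0.00126,-0.00263,0.0002],"spin":0},{"gripper":0.01,"delta_pos":[0.00126,-0.00263,0.0002],"spin":0},{"gripper":0.01,"delta_pos":[0.00126,-0.00263,0.0002],"spin":0}]' >/dev/null; eval $R
```

```text
t 17.23 nest xy mm [-0.3 -1.2] z 0.1438 tip z 0.0499 yaw 0.4029 tilt [-0. -0.] F [ 0.4 -1.5  2.3]
t 17.6 nest xy mm [3.5 6.7] z 0.1432 tip z 0.0493 yaw 0.4028 tilt [-0.0001  0.0001] F [-0.4 -1.4  2.3]
```

```bash
R='python3 -c "from h import *;rep()"'; python3 -m creep '[{"gripper":0.01,"delta_pos":[0.00123,-0.00263,0.0002],"spin":0},{"gripper":0.01,"delta_pos":[0.00123,-0.00263,0.0002],"spin":0},{"gripper":0.01,"delta_pos":[0.00123,-0.00263,0.0002],"spin":0},{"gripper":0.01,"delta_pos":[0.00123,-0.00263,0.0002],"spin":0}]' >/dev/null; eval $R; python3 -m creep '[{"gripper":0.01,"delta_pos":[0.00123,-0.00263,0.0002],"spin":0},{"gripper":0.01,"delta_pos":[0.00123,-0.00263,0.0002],"spin":0},{"gripper":0.01,"delta_pos":[0.001,-0.00263,0.0002],"spin":0}]' >/dev/null; eval $R
```

```text
t 18.1 nest xy mm [ 8.5 17.2] z 0.1424 tip z 0.0485 yaw 0.4028 tilt [-0.  0.] F [ 0.3 -2.1  3.3]
t 18.48 nest xy mm [12. 25.] z 0.1418 tip z 0.0479 yaw 0.4028 tilt [0.0002 0.    ] F [ 0.4 -1.9  2.5]
```

Leg 3 next, 50 mm straight.

```bash
R='python3 -c "from h import *;rep()"'; python3 -m creep '[{"gripper":0.01,"delta_pos":[0.0002,-0.003,0.0002],"spin":0},{"gripper":0.01,"delta_pos":[0,-0.003,0.0002],"spin":0},{"gripper":0.01,"delta_pos":[0,-0.003,0.0002],"spin":0},{"gripper":0.01,"delta_pos":[0,-0.003,0.0002],"spin":0}]' >/dev/null; eval $R; python3 -m creep '[{"gripper":0.01,"delta_pos":[0,-0.003,0.0002],"spin":0},{"gripper":0.01,"delta_pos":[0,-0.003,0.0002],"spin":0},{"gripper":0.01,"delta_pos":[0,-0.003,0.0002],"spin":0},{"gripper":0.01,"delta_pos":[0,-0.003,0.0002],"spin":0}]' >/dev/null; eval $R
```

```text
t 18.98 nest xy mm [12.1 37.1] z 0.1411 tip z 0.0472 yaw 0.4028 tilt [ 0.0002 -0.    ] F [ 0.7 -0.8  2.3]
t 19.48 nest xy mm [12.  49.1] z 0.1402 tip z 0.0463 yaw 0.4028 tilt [-0.0001  0.0001] F [ 0.7 -1.2  3.1]
```

```bash
R='python3 -c "from h import *;rep()"'; python3 -m creep '[{"gripper":0.01,"delta_pos":[0,-0.003,0.0002],"spin":0},{"gripper":0.01,"delta_pos":[0,-0.003,0.00015],"spin":0},{"gripper":0.01,"delta_pos":[0,-0.003,0.00015],"spin":0},{"gripper":0.01,"delta_pos":[0,-0.003,0.00015],"spin":0}]' >/dev/null; eval $R; python3 -m creep '[{"gripper":0.01,"delta_pos":[0,-0.003,0.00015],"spin":0},{"gripper":0.01,"delta_pos":[0,-0.003,0.00015],"spin":0},{"gripper":0.01,"delta_pos":[0,-0.003,0.00015],"spin":0},{"gripper":0.01,"delta_pos":[0,-0.003,0.00015],"spin":0},{"gripper":0.01,"delta_pos":[0,-0.002,0.00015],"spin":0},{"gripper":0.01,"delta_pos":[0,0,0],"spin":0},{"gripper":0.01,"delta_pos":[0,0,0],"spin":0},{"gripper":0.01,"delta_pos":[0,0,0],"spin":0}]' >/dev/null; eval $R
```

```text
t 19.98 nest xy mm [12.  61.2] z 0.1395 tip z 0.0456 yaw 0.4028 tilt [-0.0002  0.0001] F [ 0.2 -2.   2.7]
t 20.98 nest xy mm [11.9 75.7] z 0.1385 tip z 0.0446 yaw 0.4025 tilt [-0.0012  0.0015] F [-1.6  1.6  1.8]
```

```bash
python3 -m creep '[{"gripper":0.01,"delta_pos":[0,0,-0.01],"spin":0},{"gripper":0.01,"delta_pos":[0,0,-0.025],"spin":0},{"gripper":0.01,"delta_pos":[0,0,-0.035],"spin":0.04},{"gripper":0.01,"delta_pos":[0,0,-0.035],"spin":0.04},{"gripper":0.01,"delta_pos":[0,0,-0.006],"spin":0},{"gripper":0.01,"delta_pos":[0,0,0],"spin":0}]' >/dev/null; python3 - <<'E'
from h import *
s=rep();d=np.array([.5022,.2024])-s['position'][:2];w=yaw(s);print(s['position'],s['opening'],d@[np.cos(w),np.sin(w)],d@[np.sin(w),-np.cos(w)])
E
```

```text
t 21.73 nest xy mm [11.6 75.3] z 0.2488 tip z 0.1549 yaw 0.3233 tilt [-0.0013  0.0004] F [-0.1  0.6 -2.9]
[ 0.57198031 -0.15580699  0.24877287] 0.0191397364382967 0.04764683007227977 -0.361816696246855
```

```bash
python3 -m creep '[{"gripper":0.01,"delta_pos":[0.0026,-0.0201,0],"spin":0},{"gripper":0.01,"delta_pos":[0.0053,-0.0402,0],"spin":0},{"gripper":0.01,"delta_pos":[0.0053,-0.0402,0],"spin":0},{"gripper":0.01,"delta_pos":[0.0053,-0.0402,0],"spin":0},{"gripper":0.01,"delta_pos":[0.0053,-0.0402,0],"spin":0},{"gripper":0.01,"delta_pos":[0.0053,-0.0402,0],"spin":0},{"gripper":0.01,"delta_pos":[0.0053,-0.0402,0],"spin":0},{"gripper":0.01,"delta_pos":[0.0053,-0.0402,0],"spin":0},{"gripper":0.01,"delta_pos":[0.0053,-0.0402,0],"spin":0},{"gripper":0.01,"delta_pos":[0.0026,-0.0201,0],"spin":0},{"gripper":0.01,"delta_pos":[0,0,0],"spin":0},{"gripper":0.01,"delta_pos":[0,0,0],"spin":0}]' >/dev/null; python3 - <<'E'
from h import *
s=rep();d=np.array([.5022,.2024])-s['position'][:2];w=yaw(s);print(s['position'],d@[np.cos(w),np.sin(w)],d@[np.sin(w),-np.cos(w)])
im=cams.get_image('wrist');cv2.imwrite('pics/z6.png',np.clip(im[60:360,140:500]*1.5,0,255).astype(np.uint8))
E
```

```text
t 23.23 nest xy mm [ 87.7 431.9] z 0.2486 tip z 0.1547 yaw 0.3233 tilt [-0.0021 -0.0008] F [-0.1  0.1 -2.2]
[0.50202646 0.2021598  0.24862007] 0.00024087248693672992 -0.0001726145860717448
```

View pics/z6.png

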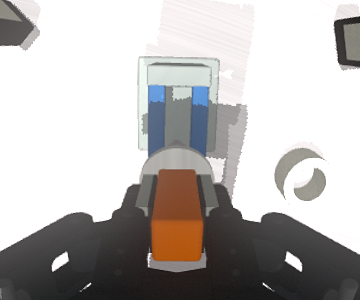

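The stylus is centred over the slot, so I lower it.

```bash
python3 -m creep '[{"gripper":0.01,"delta_pos":[0,0,0.015],"spin":0},{"gripper":0.01,"delta_pos":[0,0,0.02],"spin":0},{"gripper":0.01,"delta_pos":[0,0,0.02],"spin":0},{"gripper":0.01,"delta_pos":[0,0,0.02],"spin":0},{"gripper":0.01,"delta_pos":[0,0,0.02],"spin":0},{"gripper":0.01,"delta_pos":[0,0,0.015],"spin":0},{"gripper":0.01,"delta_pos":[0,0,0.008],"spin":0},{"gripper":0.01,"delta_pos":[0,0,0.003],"spin":0},{"gripper":0.01,"delta_pos":[0,0,0.0015],"spin":0},{"gripper":0.01,"delta_pos":[0,0,0],"spin":0},{"gripper":0.01,"delta_pos":[0,0,0],"spin":0}]'; python3 -c "from h import *;rep()"
```

```text
time_s: 24.65
position: [0.5032, 0.2024, 0.1279]
orientation: [0.987, 0.161, 0.001, -0.0]
ft_force: [-0.4, -0.1, -3.7]
opening: 0.0195
t 24.65 nest xy mm [ 89.2 431.6] z 0.1279 tip z 0.034 yaw 0.3228 tilt [0.001  0.0002] F [-0.4 -0.1 -3.7]
```

```bash
python3 -m creep '[{"gripper":0.01,"delta_pos":[0,0,0.001],"spin":0},{"gripper":0.01,"delta_pos":[0,0,0.0],"spin":0},{"gripper":0.01,"delta_pos":[0,0,0],"spin":0}]'>/dev/null; python3 -c "from h import *;rep()"; python3 -m creep '[{"gripper":0.01,"delta_pos":[0,0,0.001],"spin":0},{"gripper":0.01,"delta_pos":[0,0,0.0],"spin":0},{"gripper":0.01,"delta_pos":[0,0,0],"spin":0}]'>/dev/null; python3 -c "from h import *;rep()"
```

```text
t 25.02 nest xy mm [ 88.7 431.7] z 0.1263 tip z 0.0324 yaw 0.3228 tilt [0. 0.] F [-0.8  1.1 -2.4]
t 25.4 nest xy mm [ 88.7 431.7] z 0.1253 tip z 0.0314 yaw 0.3228 tilt [-0.0001  0.    ] F [ 0.6  0.4 -2.7]
```

```bash
python3 -m creep '[{"gripper":0.01,"delta_pos":[0,0,0.001],"spin":0},{"gripper":0.01,"delta_pos":[0,0,0.0],"spin":0},{"gripper":0.01,"delta_pos":[0,0,0],"spin":0}]'>/dev/null; python3 -c "from h import *;rep()"; python3 -m creep '[{"gripper":0.01,"delta_pos":[0,0,0.0007],"spin":0},{"gripper":0.01,"delta_pos":[0,0,0.0],"spin":0},{"gripper":0.01,"delta_pos":[0,0,0],"spin":0}]'>/dev/null; python3 -c "from h import *;rep()"
```

```text
t 25.77 nest xy mm [ 88.7 431.7] z 0.1243 tip z 0.0304 yaw 0.3228 tilt [-0.0001  0.    ] F [ 0.3 -0.5 -3.1]
t 26.15 nest xy mm [ 88.8 431.7] z 0.1239 tip z 0.03 yaw 0.3228 tilt [0.0002 0.    ] F [-1.1 -0.6  0.3]
```

The collar has landed at the same height it was picked from. I release and back off upward.

```bash
python3 -m creep '[{"gripper":0.03,"delta_pos":[0,0,0],"spin":0},{"gripper":0.045,"delta_pos":[0,0,0],"spin":0},{"gripper":0.06,"delta_pos":[0,0,0],"spin":0},{"gripper":0.07,"delta_pos":[0,0,0],"spin":0},{"gripper":0.07,"delta_pos":[0,0,0],"spin":0},{"gripper":0.07,"delta_pos":[0,0,-0.01],"spin":0},{"gripper":0.07,"delta_pos":[0,0,-0.03],"spin":0},{"gripper":0.07,"delta_pos":[0,0,-0.04],"spin":0},{"gripper":0.07,"delta_pos":[0,0,-0.04],"spin":0},{"gripper":0.07,"delta_pos":[-0.02,0,-0.02],"spin":0},{"gripper":0.07,"delta_pos":[-0.02,0,0],"spin":0},{"gripper":0.07,"delta_pos":[0,0,0],"spin":0},{"gripper":0.07,"delta_pos":[0,0,0],"spin":0},{"gripper":0.07,"delta_pos":[0,0,0],"spin":0}]'
python3 - <<'E'
from h import *
s=rep();im=cams.get_image('wrist');b=im[60:260,180:440]
w=cv2.resize(b,(520,400));sc=cv2.resize(cams.get_image('scene')[110:210,330:450],(240,200));t=cv2.resize(cams.get_image('top')[150:270,220:480],(260,120))
o=np.zeros((400,780,3),np.uint8);o[:,:520]=w;o[:200,520:760]=sc;o[220:340,520:780]=t
cv2.imwrite('pics/z7.png',np.clip(o*1.4,0,255).astype(np.uint8))
a=cv2.imread('pics/top0.png').astype(int);e=cams.get_image('top').astype(int)
d=(np.abs(a-e).max(2)>50).astype(np.uint8);d[:, :]=cv2.morphologyEx(d,cv2.MORPH_OPEN,np.ones((3,3)))
n,_,st,c=cv2.connectedComponentsWithStats(d);print([(x[:5].tolist()) for x in st[1:] if x[4]>30])
E
```

```text
time_s: 27.9
position: [0.4653, 0.1896, 0.2634]
orientation: [0.987, 0.161, -0.0, -0.0]
ft_force: [-0.5, -0.1, 0.2]
opening: 0.0701
t 27.9 nest xy mm [ 49.2 434.8] z 0.2634 tip z 0.1695 yaw 0.3227 tilt [-0.0004 -0.0001] F [-0.5 -0.1  0.2]
[[202, 202, 101, 198, 13385], [268, 221, 7, 13, 66], [311, 310, 284, 90, 18256], [321, 393, 7, 7, 37]]
```

View pics/z7.png

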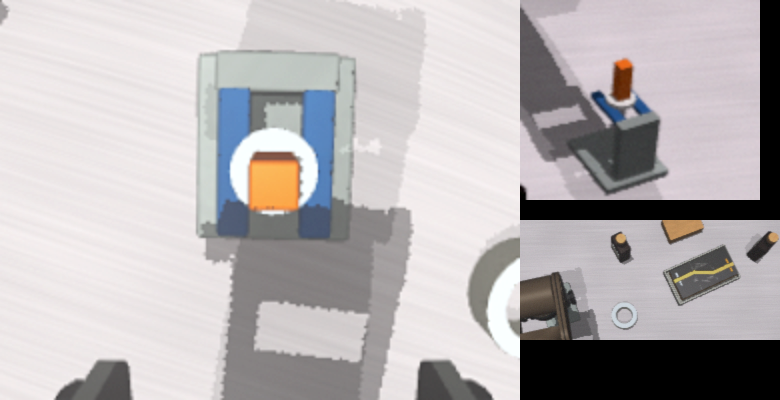

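The stylus hangs upright in the slot as it did at the start, and the bystanders have not changed.

```bash
python3 -c "
from workcell import sign_off;print(sign_off())"
```

```text
the job is handed in; nothing more can be done
None
```

I drew the stylus tip along the whole channel, hung the stylus back in its fork, and handed the job in at about 28 s. The hand-in reports no verdict.

- **Finding the joint:** I touched the floor at the orange marks at about 58 mm. A small sideways push met the channel wall, so the tip was in the channel and not on the lid.
- **The pass:** I went from the orange to the white marks in one pass at about 24 mm/s, apart from the stops between moves. The floor fell by about 10 mm along the way and I fed down to follow it.
- **Force:** The wrist readings, corrected for the stylus's weight, stayed between about 3.6 and 5.5 N during the pass, with noise of about 1 N. It was 4 N at the white marks.
- **Sideways position:** By my estimate the tip stayed within about 1 mm of the channel's middle. The image measurements of the seam agreed to about 2 mm.
- **Last checks:** The collar landed at the same height it was picked from. The final pictures show the stylus upright in its slot with the gripper clear. Comparing top views from before and after showed changes only at the arm, its shadow and one small patch beside the stand. The arm now hides part of that view, so the two bottles left of the stand were not all checked.

The seam position is inferred from the cameras and touch, so I could not independently confirm that each of the ten checkpoints registered.

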